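Wedge the rocking tool chest

ROBOT

A 6-joint arm with a two-finger parallel gripper is mounted at the origin on a cart in front of the work surface, level with it; the furniture and walls round the work are solid. World frame = base frame: x ahead of the robot, y to its left, z up, the work surface at z = 0. Lengths are in mm, angles in rad, forces in N, time in s.
With the tool pointing down it reaches from about 350 to 925 mm from the base axis. Payload 6.4 kg.
Tool frame: the origin (TCP) lies on the centre line of the jaws, within the pads' length; the fingertips stand 22 mm ahead of it and the grasp point (between the pads) lies 3 mm ahead of it; z points along the fingers, y is the line along which they close (so a half turn about z gives the same grasp; the last joint's range is limited). The gripper opens to 94 mm and grips with 3 to 60 N. Pads are 16 mm wide; open, the fingers measure 119 mm over their backs; the gripper's body (75 mm by 177 mm) begins 78 mm behind the grasp point.
Start: joints at [-0.174, 0.245, 1.558, -0, 1.339, -0.174], TCP at [650.011, 0.004, 227.455] pointing down, gripper open.
Joint ranges: [-3.13, 3.13], [-1.02, 2.26], [0.13, 2.54], [-0.95, 4.09], [0.21, 2.88], [-2.74, 2.74]. Speed limits (rad/s): [2.57, 2.57, 3.14, 3.14, 3.14, 3.14].

INTERFACE

Orientations are given as a unit quaternion [x, y, z, w].
In Python, from bench import monitor, imaging, r gives the robot as it stands.
- The arm moves only by the shell command python3 -m creep 'ROWS' [FORCE]. ROWS is JSON, a list that holds one entry, the list of rows, each a list of 7 numbers: the turn, a rotation vector about the tool's x, y, z in units of 5 degrees (1.0 is 5 degrees), then the shift along the tool's x, y, z in units of 30 mm (1.0 is 30 mm), then the opening, from 0 (shut) to 1 (fully open). A call has 1 to 8 rows; each row shifts and turns the commanded pose from where the row before left it, along the tool's axes as they then stand; what a row does not reach is not made up. A row lasts 1/12 s, in which the tool goes at most 41.7 mm and 7.16 degrees, less where a joint would pass 70% of its speed; a pose out of reach is approached as far as the arm can. A call is refused whole if a number of a shift passes 1 or a number of a turn 1, either way. A call with a gripper value outside its range is refused whole. The fingers move at their own pace and stop on an object; FORCE is the grip in N (left out, the last holds). Time passes only in rows, so rows that do not move let the fingers close. It gives the time, the measured TCP pose, the force, the opening and the grip force at its end, in the units of the state.
- monitor.observe(): the state, without advancing time (a new reading comes with each control period).
- imaging.read_camera(name): name is "scene" or "side" or "wrist"; returns (picture, depth): 384x512x3 uint8, red, green, blue; 384x512 float32, mm along the optical axis (not along the pixel's ray), 0 where there is no reading.
- imaging.calibration(name): a dict with "K" (3x3 intrinsics, pixels), "D" ([k1, k2, p1, p2, k3] as OpenCV has them; the pictures are not rectified), "R" (3x3) and "t" (3): a world point X has camera coordinates R X + t. Camera axes: x right, y down, z forward; pixel columns grow to the right and rows downward; lengths in mm; the calibration is good to about 2 mm. A picture is of the moment at which its call begins: read the wrist's pose just before it. calibration takes no time and is no camera call; for the wrist camera it gives the pose at the moment of the call.
- r.finish_job(): hands the job in; it is judged then, once.
Trained networks look in the newest picture that a camera, given by its name, has taken for a name from the list of things; names that differ only in an ending like _2 or _b are one class to them, and where a whole thing is asked for, a point or a joint stands for the part that bears it (a point fixed in the world has none). Each returns a list of dicts, best first, with "p" (0 to 1); they miss things now and then, are a little off and sometimes report something else, mostly with a low value. They report only what shows in the picture. A call takes as long as a camera call.
- imaging.masks_of(camera, label): "region" (384x512 bool, what is visible of it) and "bbox" ([left, top, width, height] as shares, 0 to 1, of the picture: columns of its width, rows of its height, round what is visible of it).
- imaging.spot_point(camera, label): "at" ([row, column] as shares, 0 to 1, of the picture: columns of its width, rows of its height: a listed point, or the origin of a listed thing).
The state is a dict: "t": time; "qpos": joint angles; "dq": joint speeds; "effort": joint torques, N m; "position": TCP position; "tool_rot": TCP orientation; "wrist_force": force on the tool from outside, world axes, zero at the start; "wrist_torque": the same for the moment, N m; "finger_gap": finger opening in mm; "grasp_force": force on a finger pad.
Only numpy, scipy, OpenCV 4.12 (cv2) and the standard library are available. Lean on these libraries where they do the work, as an engineer would, in place of code of your own. Each camera call takes 0.05 s, during which the arm holds its last target. There are 200 camera calls.

TASK

The small wooden tool chest rocks because its front-left foot (seen from the robot) is too short. Without gripping or lifting anything, push the wooden wedge, thin end first, along the bench under that foot until it sits tight, then test by pressing straight down on top of the chest at the corner above that foot, with about 10 N: it must no longer rock (if it does, push the wedge further and test again). Leave the wedge tight, the chest standing level where it was and the other things undisturbed.

Things in the scene. Friction and masses are not known exactly. Their poses are not given: they have to be found in the camera images.
- chest: dark wooden tool chest, two drawers towards the robot, steel corner plates, 120 (x) x 110 (y) x 84 mm high, about 3 kg, loose on four black rubber feet 22 mm across, 14 mm high, centred at x = +-46, y = +-41 mm. Origin: bench level under its centre; x points to its back, y to its left, z up. It slides only under some 10 N sideways
- short_foot (a point): point at bench level straight below the centre of the short foot (chest x = -46, y = +41 mm). That foot hangs 4 to 8 mm above the bench (differs each time); the chest rests on the other three, and this corner sinks when pressed with more than about 4 N; once wedged it does not yield visibly
- press_corner (a point): point on top of the chest, 84 mm above the bench, straight above the short foot, where to press. A rack of sticks 150 mm high stands behind to the left, from world x = 0.57 on
- wedge: loose wedge of pale wood, 90 mm long, 40 mm wide, 60 g, flat on the bench to the left in front of the chest, pointing roughly at the short foot: 2 mm thick at the thin end, 17 mm at the butt. Origin: centre of underside; x points to the thin end, z up. It slides with under 1 N until it meets the foot's edge; 5 to 8 N then make it tight, and friction holds it
- wedge_thin_end (a point): middle of the thin end's edge, 1 mm above the bench, 45 mm from the wedge's origin
- wedge_butt (a point): centre of the upright butt face (40 mm wide, 17 mm high), 8.5 mm above the bench; push here. To the left of it a black jointed lamp arm hangs over the bench's front edge (world x 0.34 to 0.37, y -0.05 to 0.08, 0.23 to 0.47 m up; a thin part goes on to y -0.33 and a clamp 0.14 m high): bring the arm in clear of it, over the right-hand side
- pot: round grey pot with a pale lid, 72 mm across, 38 mm high, bystander; origin at its underside
- block: dark wood block 30 x 50 x 22 mm, bystander; origin at its underside
- offcut: wood block 40 x 70 x 28 mm, bystander; origin at its underside
- bottle: small brown dropper bottle, 33 mm across, 102 mm high, bystander; origin at its underside

How it is judged:
By the outcome, as a careful person would: the job done as asked, in the order asked, and still so for the second after the job is handed in, with the robot touching nothing.
It also fails if it takes over 54 s, if anything falls off the work surface, if the arm or the gripper's body presses on something with over 40 N, if the wrist force passes 120 N, or if a joint passes its speed limit or range.

## Working session

There is one attempt and no reset: what is moved stays moved. The work goes in short steps, Python scripts to look and compute and a shell command to move; the robot and the scene stay as the last step left them, time stands still between calls to the robot, and variables do not carry over. Pictures are saved under pics/ and viewed, at most 10 in all, crops included, and the job is handed in when it is done.

```bash
ls; mkdir -p pics; cat > h.py <<'E'
import numpy as np, cv2
from bench import monitor, imaging, r
def ray(cam,rc):
    c=imaging.calibration(cam);K=np.array(c["K"],float);D=np.array(c["D"],float);R=np.array(c["R"]);t=np.array(c["t"]).ravel()
    u=cv2.undistortPoints(np.array([[[rc[1]*512,rc[0]*384]]],float),K,D)[0,0]
    return -R.T@t, R.T@np.array([u[0],u[1],1.])
def onz(cam,rc,z):
    o,d=ray(cam,rc);return o+d*(z-o[2])/d[2]
Z=dict(chest=0,short_foot=0,press_corner=84,wedge=0,wedge_thin_end=1,wedge_butt=8.5,pot=0,block=0,offcut=0,bottle=0)
def find(cam,names=Z):
    for n in names:
        for h in imaging.spot_point(cam,n)[:2]: print(cam,n,round(h["p"],2),np.round(onz(cam,h["at"],Z[n]),1),np.round(np.array(h["at"])*[384,512]))
E
python3 - <<'E'
from h import *
print(monitor.observe())
for c in("scene","side"):
    p,d=imaging.read_camera(c);cv2.imwrite(f"pics/{c}.png",p[...,::-1]);find(c)
E
```

```text
pics
{'t': 0.0, 'qpos': array([-1.74126321e-01,  2.45784932e-01,  1.55896421e+00, -4.47295429e-05,
        1.33865539e+00, -1.74105193e-01]), 'dq': array([ 3.96426410e-04,  4.72292268e-05,  9.96050503e-04, -1.81147573e-03,
        9.87412008e-04, -1.58624339e-03]), 'effort': array([ 8.38778797e-04, -4.15839279e+01, -3.14599335e+01,  6.84806099e-02,
        3.33599187e-02, -1.41738678e-04]), 'position': array([6.49468392e+02, 7.09110436e-02, 2.26390716e+02]), 'tool_rot': array([ 7.07110309e-01,  7.07102673e-01, -5.37754127e-04, -7.29395856e-04]), 'wrist_force': array([ 0.23820505, -0.34071586,  0.61666913]), 'wrist_torque': array([0.03688469, 0.02637584, 0.01850713]), 'grasp_force': 0.0, 'finger_gap': 94.38389333225663}
scene chest 0.85 [ 534.3 -348.7    0. ] [210. 366.]
scene short_foot 0.96 [ 486.6 -295.5    0. ] [220. 346.]
scene press_corner 0.78 [ 484.9 -298.4   84. ] [186. 349.]
scene wedge 0.56 [ 428.2 -233.5    0. ] [235. 321.]
scene wedge_thin_end 0.68 [ 470.4 -276.     1. ] [224. 338.]
scene wedge_butt 0.6 [ 437.1 -209.2    8.5] [229. 309.]
scene block 0.56 [490.3 -83.7   0. ] [223. 249.]
scene block 0.2 [ 474.1 -275.2    0. ] [223. 338.]
scene bottle 0.36 [492.6 -75.6   0. ] [222. 246.]
scene bottle 0.3 [ 446.1 -207.3    0. ] [231. 308.]
side chest 0.33 [498.3 -83.6   0. ] [211. 254.]
side short_foot 0.55 [383.8  96.6   0. ] [228. 168.]
side press_corner 0.87 [ 490.1 -295.2   84. ] [198. 344.]
side wedge 0.68 [ 451.4 -241.6    0. ] [234. 315.]
side wedge_thin_end 0.76 [ 472.6 -279.2    1. ] [230. 332.]
side wedge_butt 0.62 [ 421.3 -201.     8.5] [236. 295.]
side wedge_butt 0.59 [488.9 -85.8   8.5] [211. 254.]
side pot 0.69 [463.3  17.3   0. ] [213. 211.]
side pot 0.62 [ 440.  -238.1    0. ] [237. 313.]
side block 0.52 [491.6 -87.4   0. ] [213. 255.]
side offcut 0.81 [383.3  97.1   0. ] [228. 168.]
side bottle 0.91 [523.6  80.1   0. ] [195. 196.]
```

View pics/scene.png

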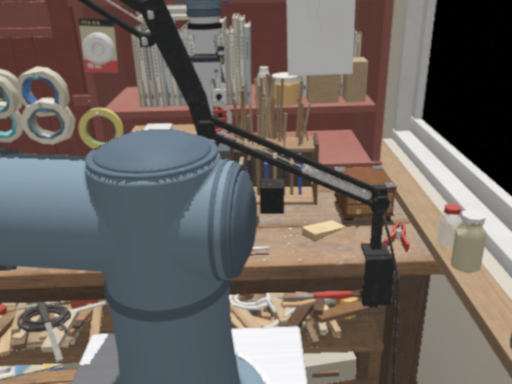

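View pics/side.png

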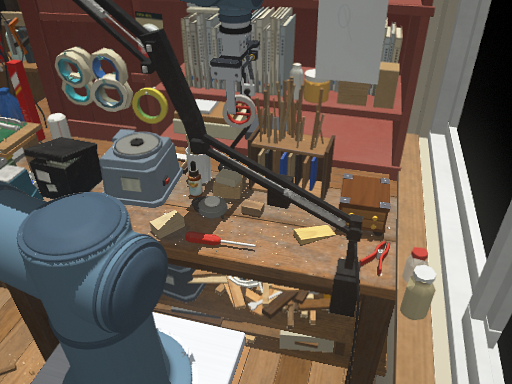

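The side view shows the wedge at px (315,234) and the chest at (365,200). The pot is at (210,207), the block at (252,208), the offcut at (167,222) and the bottle at (195,180). The lamp arm runs from (200,145) down to the clamp at (350,225). I'll measure the lamp's height and refine the chest and wedge.

```bash
python3 - <<'E'
from h import *
def cloud(c):
    p,d=imaging.read_camera(c);k=imaging.calibration(c);K=np.array(k["K"]);R=np.array(k["R"]);t=np.array(k["t"]).ravel()
    v,u=np.mgrid[:384,:512];uv=np.stack([u,v],-1).reshape(-1,1,2).astype(float)
    n=cv2.undistortPoints(uv,K,np.array(k["D"],float))[:,0];z=d.ravel()[:,None]
    X=(np.c_[n,np.ones(len(n))]*z-t)@R;X[d.ravel()==0]=np.nan
    return X.reshape(384,512,3)
X=cloud("side");P=X.reshape(-1,3)
m=(P[:,0]>250)&(P[:,0]<400)&(P[:,2]>25)
for y in range(-360,100,30):
    q=P[m&(abs(P[:,1]-y)<15)&(P[:,2]<700)]
    if len(q):print(y,len(q),np.round(np.percentile(q,[2,98],axis=0)).tolist())
for n in("wedge","chest"):
    for h in imaging.masks_of("side",n)[:1]:
        q=X[h["region"]]; q=q[~np.isnan(q[:,0])]
        print(n,h["p"],len(q),np.round(np.median(q,0)))
        if n=="chest": q=q[abs(q[:,2]-84)<6]
        else: q=q[q[:,2]<25]
        if len(q)>5:
            print(cv2.minAreaRect(q[:,:2].astype(np.float32)),np.round(cv2.boxPoints(cv2.minAreaRect(q[:,:2].astype(np.float32)))).tolist())
E
```

```text
-360 14 [[303.0, -348.0, 27.0], [311.0, -345.0, 40.0]]
-330 626 [[308.0, -343.0, 28.0], [359.0, -316.0, 142.0]]
-300 304 [[337.0, -315.0, 108.0], [357.0, -286.0, 154.0]]
-270 311 [[344.0, -284.0, 122.0], [357.0, -256.0, 168.0]]
-240 318 [[344.0, -254.0, 136.0], [357.0, -226.0, 182.0]]
-210 316 [[344.0, -224.0, 150.0], [358.0, -196.0, 197.0]]
-180 294 [[344.0, -194.0, 165.0], [358.0, -166.0, 213.0]]
-150 298 [[347.0, -164.0, 180.0], [359.0, -135.0, 227.0]]
-120 293 [[347.0, -134.0, 195.0], [360.0, -106.0, 241.0]]
-90 298 [[348.0, -104.0, 208.0], [360.0, -76.0, 256.0]]
-60 300 [[348.0, -74.0, 223.0], [360.0, -46.0, 271.0]]
-30 588 [[332.0, -44.0, 237.0], [364.0, -16.0, 330.0]]
0 1041 [[333.0, -15.0, 256.0], [363.0, 14.0, 410.0]]
30 1119 [[338.0, 15.0, 336.0], [364.0, 44.0, 467.0]]
60 576 [[331.0, 45.0, 27.0], [395.0, 74.0, 467.0]]
90 535 [[350.0, 76.0, 26.0], [396.0, 104.0, 484.0]]
wedge 0.83 527 [ 439. -237.    9.]
((446.1983947753906, -240.57125854492188), (42.75318145751953, 91.00352478027344), 36.08033752441406) [[402.0, -216.0], [456.0, -290.0], [490.0, -265.0], [437.0, -191.0]]
chest 0.83 2194 [ 495. -349.   84.]
((531.9263916015625, -339.9997863769531), (122.12464904785156, 108.08598327636719), 1.7122613191604614) [[469.0, -288.0], [473.0, -396.0], [595.0, -392.0], [591.0, -284.0]]
```

```bash
python3 -m creep '[[[0,0,1,0,0,0,0],[0,0,1,0,0,0,0],[0,0,1,0,0,0,0],[0,0,1,0,0,0,0],[0,0,1,0,0,0,0],[0,0,1,0,0,0,0],[0,0,1,0,0,0,0],[0,0,1,0,0,0,0]]]' 20; python3 -m creep '[[[0,0,1,0,0,0,0],[0,0,1,0,0,0,0],[0,0,1,0,0,0,0],[0,0,1,0,0,0,0],[0,0,1,0,0,0,0],[0,0,1,0,0,0,0],[0,0,1,0,0,0,0],[0,0,1,0,0,0,0]]]'; python3 -m creep '[[[0,0,1,0,0,-0.7,0],[0,0,1,0,0,-0.7,0],[0,0,0,0,0,-0.7,0],[0,0,0,0,0,-0.7,0],[0,0,0,0,0,0,0]]]'
python3 -c "
from h import *
s=monitor.observe();print(s['qpos'],s['position'])
from scipy.spatial.transform import Rotation as R
print(R.from_quat(s['tool_rot']).as_matrix().round(3))"
```

```text
t: 1.92
position: [650.0, 0.0, 227.4]
tool_rot: [0.907, 0.421, -0.0, -0.0]
wrist_force: [-0.3, 0.0, -1.0]
finger_gap: 44.1
grasp_force: 0.0
t: 2.58
position: [650.0, 0.0, 227.4]
tool_rot: [0.996, 0.085, -0.0, -0.0]
wrist_force: [0.5, -0.1, -0.3]
finger_gap: 0.2
grasp_force: 0.0
t: 3.0
position: [652.0, -0.3, 317.0]
tool_rot: [1.0, 0.0, 0.004, 0.001]
wrist_force: [-0.2, -0.1, 1.4]
finger_gap: 0.3
grasp_force: 0.0
[-1.74042942e-01  1.87070958e-01  1.46278627e+00  4.50584058e-05
  1.48282592e+00  1.39673873e+00] [ 6.51967971e+02 -2.91254415e-01  3.17034857e+02]
[[ 1.     0.     0.009]
 [ 0.    -1.    -0.001]
 [ 0.009  0.001 -1.   ]]
```

```bash
python3 -m creep '[[[0,0,0,0,0.85,0,0],[0,0,0,0,0.85,0,0],[0,0,0,0,0.85,0,0],[0,0,0,-0.4,0.85,0,0],[0,0,0,-0.7,0.85,0,0],[0,0,0,-0.7,0.85,0,0],[0,0,0,-0.7,0.85,0,0],[0,0,0,-0.7,0.85,0,0]]]'; python3 -m creep '[[[0,0,0,-0.8,0,0,0],[0,0,0,-0.8,0,0,0],[0,0,0,-0.8,0,0,0],[0,0,0,0,0,0,0],[0,0,0,0,0,0,0]]]'
python3 - <<'E'
from h import *
for c in("wrist","side"):
    p,d=imaging.read_camera(c);cv2.imwrite(f"pics/{c}2.png",p[...,::-1])
    find(c,["wedge","wedge_thin_end","wedge_butt","short_foot","press_corner","chest"])
E
```

```text
t: 3.67
position: [552.5, -204.8, 309.9]
tool_rot: [1.0, 0.0, -0.001, -0.0]
wrist_force: [0.4, -0.7, 1.1]
finger_gap: 0.3
grasp_force: 0.0
t: 4.08
position: [481.2, -203.9, 310.5]
tool_rot: [1.0, -0.001, -0.0, -0.0]
wrist_force: [-0.6, 0.5, 0.0]
finger_gap: 0.5
grasp_force: 0.0
wrist wedge 0.69 [ 444.5 -234.9    0. ] [182. 277.]
wrist wedge_thin_end 0.78 [ 469.9 -274.9    1. ] [165. 306.]
wrist wedge_butt 0.73 [ 420.7 -201.6    8.5] [199. 254.]
wrist short_foot 0.75 [ 488.2 -303.6    0. ] [152. 327.]
wrist press_corner 0.62 [ 486.  -297.6   84. ] [164. 336.]
wrist chest 0.88 [ 537.5 -340.2    0. ] [116. 354.]
wrist chest 0.67 [ 441.4 -237.     0. ] [184. 279.]
side wedge 0.84 [ 440.  -236.5    0. ] [236. 312.]
side wedge_thin_end 0.6 [ 479.1 -274.2    1. ] [228. 330.]
side wedge_butt 0.86 [ 426.1 -203.1    8.5] [235. 297.]
side press_corner 0.97 [ 483.  -293.8   84. ] [200. 343.]
side chest 0.8 [ 535.5 -336.5    0. ] [218. 359.]
```

View pics/wrist2.png

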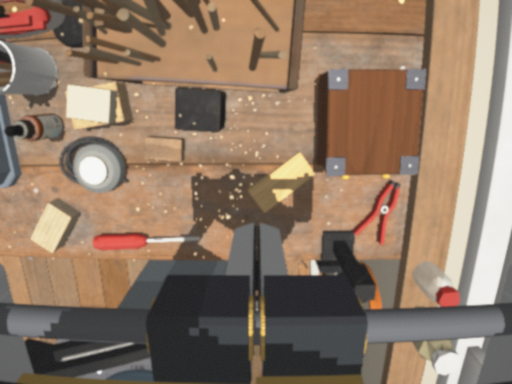

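View pics/side2.png

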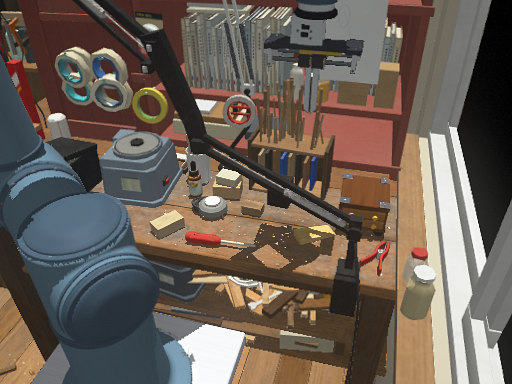

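The wrist view shows the wedge at px (280,182) with its thin end up and to the right at (306,165). It points at the chest's front-left corner (330,165), and the lamp is below it near (345,260). Next I'll lean the tool 10° away from the lamp and come down behind the butt.

```bash
python3 -m creep '[[[0,-1,0,-0.6,-0.5,0,0],[0,-1,0,-0.6,-0.5,0,0],[0,0,0,-0.6,-0.5,0,0],[0,0,0,0.1,0,0.7,0],[0,0,0,0.1,0,0.7,0],[0,0,0,0.1,0,0.7,0],[0,0,0,0.1,0,0.7,0],[0,0,0,0,0,0,0]]]'; python3 - <<'E'
from h import *
p,d=imaging.read_camera("side");cv2.imwrite("pics/side3.png",cv2.resize(p[100:300,180:440],None,fx=3,fy=3)[...,::-1])
E
```

```text
t: 5.45
position: [423.4, -157.6, 227.3]
tool_rot: [0.996, 0.0, -0.09, -0.002]
wrist_force: [0.9, 0.3, -1.0]
finger_gap: 0.2
grasp_force: 0.0
```

View pics/side3.png

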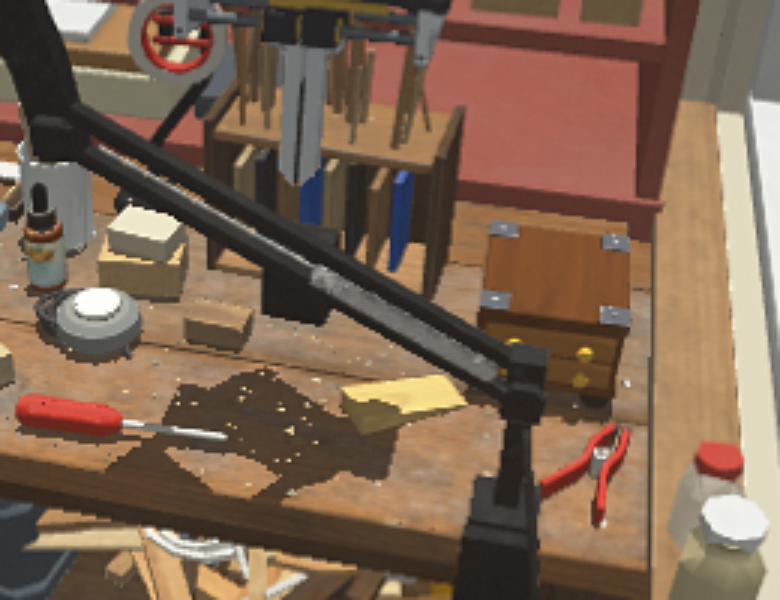

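The side view shows the closed fingers at px (300,180 in the crop), behind the lamp arm and clear of it. The wedge, at (400,400), and everything else are undisturbed.

```bash
python3 -m creep '[[[0,0,0,0.15,0,0.85,0],[0,0,0,0.15,0,0.85,0],[0,0,0,0.15,0,0.85,0],[0,0,0,0.15,0,0.85,0],[0,0,0,0.15,0,0.85,0],[0,0,0,0.15,0,0.85,0],[0,0,0,0.15,0,0.8,0],[0,0,0,0,0,0,0]]]'; python3 -m creep '[[[0,0,0,0,0,0,0],[0,0,0,0,0,0,0]]]'
```

```text
t: 6.17
position: [424.1, -158.0, 49.0]
tool_rot: [0.996, 0.0, -0.09, -0.002]
wrist_force: [-0.2, 0.3, 0.4]
finger_gap: 0.2
grasp_force: 0.0
t: 6.33
position: [427.5, -160.0, 53.7]
tool_rot: [0.996, -0.0, -0.086, 0.001]
wrist_force: [0.9, -0.0, 0.3]
finger_gap: 0.7
grasp_force: 0.0
```

```bash
cat >> h.py <<'E'
def pose():
    import time
    s=monitor.observe();print(round(s['t'],2),s['position'].round(1),s['wrist_force'].round(1))
E
for i in 1 2 3; do python3 -m creep '[[[0,0,0,0,0,0,0]]]' | grep -E "pos|force"; done; python3 -c "
from h import *
pose()
imaging.read_camera('wrist');find('wrist',['wedge','wedge_thin_end','wedge_butt','short_foot','press_corner'])
pose();imaging.read_camera('side');find('side',['wedge','wedge_thin_end','wedge_butt','short_foot','press_corner']);pose()"
```

```text
position: [427.6, -160.0, 53.9]
wrist_force: [0.1, -0.3, 0.8]
grasp_force: 0.0
position: [427.2, -159.8, 53.5]
wrist_force: [-1.1, -0.9, 0.2]
grasp_force: 0.0
position: [426.7, -159.5, 52.9]
wrist_force: [0.1, -0.3, -0.2]
grasp_force: 0.0
6.58 [ 426.7 -159.5   52.9] [ 0.1 -0.3 -0.2]
wrist wedge 0.57 [ 444.  -238.3    0. ] [180. 379.]
wrist wedge_thin_end 0.67 [ 470.3 -275.4    1. ] [141. 445.]
wrist wedge_butt 0.89 [ 417.3 -201.5    8.5] [223. 322.]
wrist wedge_butt 0.69 [ 472.2 -272.2    8.5] [141. 447.]
wrist short_foot 0.7 [ 485.2 -298.1    0. ] [118. 484.]
6.88 [ 425.9 -159.    51.6] [-0.2 -0.8  0.3]
side wedge 0.9 [ 445.4 -246.1    0. ] [236. 316.]
side wedge_thin_end 0.81 [ 479.8 -280.     1. ] [228. 333.]
side wedge_thin_end 0.74 [ 608.6 -300.7    1. ] [198. 347.]
side wedge_butt 0.66 [ 423.3 -203.1    8.5] [236. 296.]
side press_corner 0.92 [ 495.7 -292.8   84. ] [197. 343.]
7.18 [ 425.8 -159.    51.5] [-0.3  0.1 -1.2]
```

```bash
python3 -m creep '[[[0,0,0,-0.2,0.2,0.2,0],[0,0,0,-0.2,0.2,0.2,0],[0,0,0,-0.2,0.2,0.2,0],[0,0,0,0,0,0.1,0],[0,0,0,0,0,0,0],[0,0,0,0,0,0,0],[0,0,0,0,0,0,0],[0,0,0,0,0,0,0]]]'; python3 - <<'E'
from h import *
pose()
p,d=imaging.read_camera("wrist");cv2.imwrite("pics/w4.png",p[...,::-1])
find('wrist',['wedge','wedge_thin_end','wedge_butt','short_foot','press_corner']);pose()
for n in("wedge",):
    m=imaging.masks_of("wrist",n)[0];ys,xs=np.nonzero(m["region"])
    q=cv2.minAreaRect(np.array([onz("wrist",((b+.5)/384,(a+.5)/512),8)[:2] for a,b in zip(xs[::5],ys[::5])],np.float32));print(m["p"],q,cv2.boxPoints(q).round())
E
```

```text
t: 7.85
position: [404.8, -177.0, 34.2]
tool_rot: [0.996, 0.0, -0.087, 0.0]
wrist_force: [0.9, 0.2, -0.9]
finger_gap: 0.6
grasp_force: 0.0
7.85 [ 404.8 -177.    34.2] [ 0.9  0.2 -0.9]
wrist wedge 0.6 [ 444.9 -239.2    0. ] [155. 367.]
wrist wedge_thin_end 0.88 [ 471.3 -277.     1. ] [110. 442.]
wrist wedge_butt 0.81 [ 418.7 -203.8    8.5] [204. 303.]
wrist short_foot 0.85 [ 485.6 -299.9    0. ] [ 85. 486.]
8.15 [ 404.6 -177.    34.1] [-0.5 -0.5 -0.6]
0.84 ((443.0014953613281, -238.72500610351562), (47.16873550415039, 90.45826721191406), 36.556217193603516) [[ 397. -216.]
 [ 451. -289.]
 [ 489. -261.]
 [ 435. -188.]]
```

View pics/w4.png

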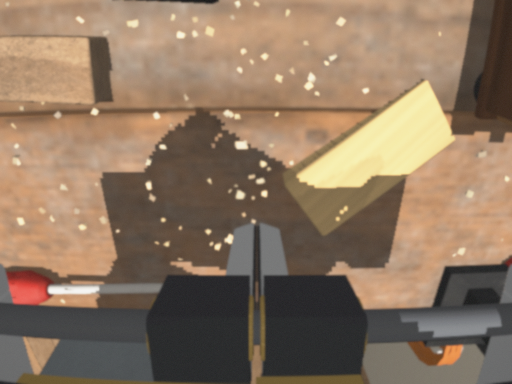

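The wrist view shows the wedge's butt corners at px (290,178) and (323,235), with the fingertips at (257,228) about 15 mm behind it and nothing in between. I'll close in and push.

```bash
python3 -m creep '[[[0,0,0,0.13,0.2,0.06,0],[0,0,0,0.13,0.2,0.06,0],[0,0,0,0,0,0,0],[0,0,0,0.08,0.11,-0.01,0],[0,0,0,0.08,0.11,-0.01,0],[0,0,0,0.08,0.11,-0.02,0],[0,0,0,0,0,0,0],[0,0,0,0,0,0,0]]]'; python3 - <<'E'
from h import *
pose()
imaging.read_camera("wrist")
find('wrist',['wedge','wedge_thin_end','wedge_butt','short_foot']);pose()
E
```

```text
t: 8.87
position: [419.1, -199.2, 29.1]
tool_rot: [0.996, -0.0, -0.087, 0.0]
wrist_force: [-0.5, -0.5, 0.6]
finger_gap: 0.6
grasp_force: 0.0
8.87 [ 419.1 -199.2   29.1] [-0.5 -0.5  0.6]
wrist wedge 0.83 [ 450.7 -247.9    0. ] [172. 344.]
wrist wedge_thin_end 0.64 [ 478.6 -287.7    1. ] [124. 424.]
wrist wedge_butt 0.67 [ 426.5 -210.     8.5] [218. 276.]
wrist short_foot 0.58 [ 485.4 -298.6    0. ] [112. 446.]
9.12 [ 418.8 -198.8   29.1] [-0.  -0.1  0.9]
```

```bash
python3 -m creep '[[[0,0,0,0.06,0.08,-0.01,0],[0,0,0,0.06,0.08,-0.01,0],[0,0,0,0.06,0.08,-0.01,0],[0,0,0,0.06,0.08,-0.01,0],[0,0,0,0,0,0,0],[0,0,0,0,0,0,0]]]'|grep -E "posi|wrist";  python3 - <<'E'
from h import *
pose()
imaging.read_camera("wrist")
find('wrist',['wedge','wedge_thin_end','wedge_butt','short_foot']);pose()
E
```

```text
position: [426.3, -208.8, 29.0]
wrist_force: [0.2, 0.1, -0.1]
9.62 [ 426.3 -208.8   29. ] [ 0.2  0.1 -0.1]
wrist wedge 0.64 [ 459.3 -258.5    0. ] [170. 346.]
wrist wedge_thin_end 0.84 [ 484.3 -295.3    1. ] [127. 420.]
wrist wedge_butt 0.79 [ 433.8 -219.4    8.5] [218. 275.]
wrist short_foot 0.91 [ 484.7 -299.     0. ] [126. 426.]
9.87 [ 426.1 -208.4   29. ] [-0.3  1.1  1.1]
```

```bash
for i in 1; do python3 -m creep '[[[0,0,0,0.05,0.07,-0.01,0],[0,0,0,0.05,0.07,-0.01,0],[0,0,0,0,0,0,0],[0,0,0,0,0,0,0]]]'|grep -E "posi|wrist"; python3 -m creep '[[[0,0,0,0.05,0.07,-0.01,0],[0,0,0,0,0,0,0],[0,0,0,0,0,0,0]]]'|grep -E "posi|wrist"; python3 -m creep '[[[0,0,0,0.05,0.07,-0.01,0],[0,0,0,0,0,0,0],[0,0,0,0,0,0,0]]]'|grep -E "posi|wrist"; done
```

```text
position: [429.4, -212.9, 29.1]
wrist_force: [0.4, 0.9, 0.7]
position: [430.9, -214.9, 29.1]
wrist_force: [-0.4, 0.4, 0.3]
position: [432.4, -217.0, 29.1]
wrist_force: [0.1, 0.2, 0.8]
```

```bash
python3 -m creep '[[[0,0,0,0.05,0.07,-0.01,0],[0,0,0,0,0,0,0],[0,0,0,0,0,0,0]]]'|grep -E "posi|wrist"; python3 -m creep '[[[0,0,0,0.05,0.07,-0.01,0],[0,0,0,0,0,0,0],[0,0,0,0,0,0,0]]]'|grep -E "posi|wrist";  python3 -m creep '[[[0,0,0,0.05,0.07,-0.01,0],[0,0,0,0,0,0,0],[0,0,0,0,0,0,0]]]'|grep -E "posi|wrist"
```

```text
position: [433.9, -219.1, 29.2]
wrist_force: [0.1, 0.1, -0.3]
position: [435.5, -221.3, 29.2]
wrist_force: [0.4, 0.2, 0.6]
position: [436.9, -223.3, 29.2]
wrist_force: [-0.4, -0.2, -0.2]
```

```bash
python3 -m creep '[[[0,0,0,0.05,0.07,-0.01,0],[0,0,0,0,0,0,0],[0,0,0,0,0,0,0]]]'|grep -E "posi|wrist"; python3 -m creep '[[[0,0,0,0.05,0.07,-0.01,0],[0,0,0,0,0,0,0],[0,0,0,0,0,0,0]]]'|grep -E "posi|wrist";  python3 - <<'E'
from h import *
p,d=imaging.read_camera("wrist");cv2.imwrite("pics/w5.png",p[...,::-1])
find('wrist',['wedge','wedge_thin_end','wedge_butt','short_foot'])
E
```

```text
position: [437.9, -224.8, 29.0]
wrist_force: [-2.6, 3.4, 1.2]
position: [438.5, -225.9, 28.8]
wrist_force: [-4.1, 6.1, 4.8]
wrist wedge_thin_end 0.22 [ 486.6 -299.6    1. ] [145. 394.]
wrist wedge_butt 0.57 [ 444.5 -237.5    8.5] [221. 277.]
wrist short_foot 0.75 [ 485.2 -300.2    0. ] [147. 394.]
```

View pics/w5.png

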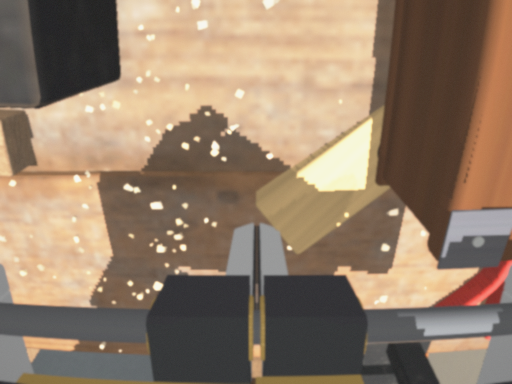

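The wedge has gone under the chest corner (px 375,150), and the push force rose to about 7.4 N. I'll hold there and check that the force has settled.

```bash
for i in 1 2; do python3 -m creep '[[[0,0,0,0,0,0,0],[0,0,0,0,0,0,0]]]'|grep -E "posi|wrist"; done; python3 -m creep '[[[0,0,0,0.015,0.02,0,0],[0,0,0,0,0,0,0],[0,0,0,0,0,0,0]]]'|grep -E "posi|wrist"
```

```text
position: [438.6, -225.8, 28.8]
wrist_force: [-4.0, 4.9, 3.3]
position: [438.5, -225.8, 28.8]
wrist_force: [-4.3, 6.7, 3.3]
position: [438.6, -226.0, 28.7]
wrist_force: [-5.1, 7.4, 5.8]
```

```bash
python3 -m creep '[[[0,0,0,-0.19,-0.27,0.03,0],[0,0,0,-0.19,-0.27,0.03,0],[0,0,0,0,0,-0.2,0],[0,0,0,-0.14,0,-0.8,0],[0,0,0,-0.14,0,-0.8,0],[0,0,0,-0.14,0,-0.8,0],[0,0,0,-0.14,0,-0.8,0],[0,0,0,-0.14,0,-0.8,0]]]'|grep -E "posi|wrist"; python3 -m creep '[[[0,1,0,0,0,0,0],[0,1,0,0,0,0,0],[0,0,0,0,0,0,0],[0,0,0,0,0,0,0],[0,0,0,0,0,0,0]]]'; python3 - <<'E'
from h import *
s=monitor.observe();pose()
imaging.read_camera("wrist")
find('wrist',['wedge','wedge_butt','short_foot','press_corner','chest']);imaging.read_camera('side');find('side',['wedge','wedge_butt','press_corner','chest']);pose()
E
```

```text
position: [430.3, -212.1, 159.2]
wrist_force: [0.8, -0.5, -0.7]
t: 13.87
position: [430.2, -212.0, 157.4]
tool_rot: [1.0, -0.0, -0.0, 0.0]
wrist_force: [0.5, 0.2, 0.0]
finger_gap: 0.4
grasp_force: 0.0
13.87 [ 430.2 -212.   157.4] [0.5 0.2 0. ]
wrist wedge 0.71 [ 469.2 -270.2    0. ] [140. 318.]
wrist wedge_butt 0.67 [ 445.3 -237.6    8.5] [167. 283.]
wrist short_foot 0.93 [ 484.7 -299.9    0. ] [124. 350.]
wrist press_corner 0.74 [ 484.7 -301.2   84. ] [132. 385.]
wrist chest 0.72 [ 532.5 -341.6    0. ] [ 72. 398.]
side wedge 0.58 [ 470.6 -272.7    0. ] [231. 329.]
side wedge_butt 0.62 [ 444.8 -232.8    8.5] [232. 311.]
side press_corner 0.71 [ 498.5 -297.5   84. ] [196. 345.]
14.42 [ 430.  -211.8  157.1] [ 0.6 -0.6 -1. ]
```

```bash
python3 -m creep '[[[0,0,0,0.47,0.73,0,0],[0,0,0,0.47,0.73,0,0],[0,0,0,0.47,0.73,0,0],[0,0,0,0.46,0.71,0,0],[0,0,0,0,0,0.6,0],[0,0,0,0,0,0.5,0],[0,0,0,0,0,0.3,0],[0,0,0,0,0,0,0]]]'|grep -E "posi|wrist"; python3 -m creep '[[[0,0,0,0,0,0,0],[0,0,0,0,0,0,0],[0,0,0,0,0,0,0]]]'|grep -E "posi|wrist"
```

```text
position: [484.8, -297.6, 112.6]
wrist_force: [0.2, -0.3, -0.0]
position: [486.7, -299.1, 116.4]
wrist_force: [-0.5, -0.2, -0.5]
```

```bash
for i in 1 2; do python3 -m creep '[[[0,0,0,0,0,0.05,0],[0,0,0,0,0,0,0],[0,0,0,0,0,0,0]]]'|grep -E "posi|wrist";done
```

```text
position: [486.2, -298.8, 114.0]
wrist_force: [-1.3, 0.1, -0.1]
position: [486.0, -298.7, 112.0]
wrist_force: [-1.1, 0.2, -0.3]
```

```bash
python3 -m creep '[[[0,0,0,0,0,0.05,0],[0,0,0,0,0,0.05,0],[0,0,0,0,0,0,0],[0,0,0,0,0,0,0]]]'|grep -E "posi|wrist"; python3 -m creep '[[[0,0,0,0,0,0.03,0],[0,0,0,0,0,0,0],[0,0,0,0,0,0,0]]]'|grep -E "posi|wrist"; python3 -m creep '[[[0,0,0,0,0,0.03,0],[0,0,0,0,0,0,0],[0,0,0,0,0,0,0]]]'|grep -E "posi|wrist"
```

```text
position: [486.0, -298.7, 108.9]
wrist_force: [0.7, 0.0, 0.6]
position: [486.1, -298.8, 108.2]
wrist_force: [-0.2, -0.2, 1.1]
position: [486.1, -298.8, 107.3]
wrist_force: [0.3, 0.0, -0.2]
```

```bash
python3 -m creep '[[[0,0,0,0,0,0.03,0],[0,0,0,0,0,0,0],[0,0,0,0,0,0,0]]]'|grep -E "posi|wrist"; python3 -m creep '[[[0,0,0,0,0,0.03,0],[0,0,0,0,0,0,0],[0,0,0,0,0,0,0]]]'|grep -E "posi|wrist"; python3 -m creep '[[[0,0,0,0,0,0.03,0],[0,0,0,0,0,0,0],[0,0,0,0,0,0,0]]]'|grep -E "posi|wrist"
```

```text
position: [486.1, -298.8, 106.4]
wrist_force: [-0.0, -0.5, 0.2]
position: [486.2, -298.8, 106.2]
wrist_force: [-1.2, 0.9, 5.1]
position: [486.2, -298.8, 106.2]
wrist_force: [-4.1, 3.8, 9.8]
```

```bash
python3 -m creep '[[[0,0,0,0,0,0.005,0],[0,0,0,0,0,0,0],[0,0,0,0,0,0,0]]]'|grep -E "posi|wrist"; python3 -m creep '[[[0,0,0,0,0,0,0],[0,0,0,0,0,0,0],[0,0,0,0,0,0,0],[0,0,0,0,0,0,0]]]'|grep -E "posi|wrist"
```

```text
position: [486.2, -298.9, 106.2]
wrist_force: [-5.2, 3.7, 11.4]
position: [486.2, -298.9, 106.2]
wrist_force: [-4.5, 3.7, 11.7]
```

The corner holds at 106.2 mm under about 11 N, so it doesn't yield. I'll lift off and take a last look.

```bash
python3 -m creep '[[[0,0,0,0,0,-0.2,0],[0,0,0,0,0,-0.5,0],[0,0,0,0,0,-0.9,0],[0,0,0,0,0,-0.9,0],[0,0,0,0,0,-0.9,0],[0,0,0,-0.5,-0.5,-0.5,0],[0,0,0,-0.5,-0.5,0,0],[0,0,0,0,0,0,0]]]'; python3 - <<'E'
from h import *
p,d=imaging.read_camera("wrist")
p2,_=imaging.read_camera("side")
a=p[:288];b=cv2.resize(p2[180:260,130:410],(512,146));cv2.imwrite("pics/end.png",np.vstack([a,b])[...,::-1])
find('wrist',['wedge','wedge_butt','short_foot','press_corner','chest']);pose()
E
```

```text
t: 18.67
position: [455.3, -267.5, 222.4]
tool_rot: [1.0, 0.0, 0.001, 0.0]
wrist_force: [1.5, -0.0, -0.5]
finger_gap: 0.4
grasp_force: 0.0
wrist wedge 0.58 [ 469.3 -272.2    0. ] [157. 259.]
wrist wedge 0.53 [ 470.5 -312.4    0. ] [156. 294.]
wrist wedge_butt 0.82 [ 446.7 -241.5    8.5] [178. 231.]
wrist short_foot 0.64 [ 485.  -302.4    0. ] [143. 285.]
wrist press_corner 0.74 [ 485.7 -302.4   84. ] [154. 293.]
wrist chest 0.91 [ 534.3 -340.5    0. ] [ 98. 321.]
19.02 [ 456.3 -269.1  220.8] [-0.5 -0.3  0.4]
```

View pics/end.png

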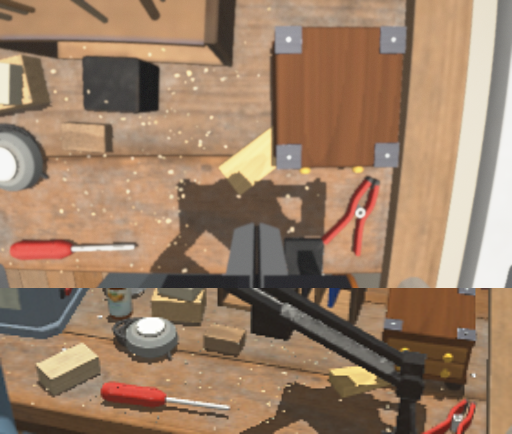

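The wedge sits under the chest's front-left corner (px 250,155). The chest is square and where it was, and the pot, block and offcut are where they were.

```bash
python3 -c "
from h import *
print(r.finish_job())"
```

```text
the job is handed in; nothing more can be done
None
```

The wedge is tight under the short foot (final push about 8.5 N), the corner did not yield when pressed with about 11 N, the chest stands where it was, nothing else I could see had moved, and the job is handed in at about 19 s.

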